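# Snap the cap onto the can that has just been weighed

### The job

Two open paint containers, a black tin and a blue can, stand ready: one on the round steel scale, the other on the wooden block. Pick up the loose red snap cap, push it straight down onto the white neck of the one that stands on the scale until it clicks and sits home, and keep pressing: finish while your gripper is still pushing the cap down firmly, about as hard as the click took, so that the rubber seal under it stays well squeezed. Leave the other container open and everything else where it stands.

Things in the scene. Friction and masses are not known exactly. Their poses are not given: they have to be found in the camera images.
- cap: red plastic snap cap, 20 to 40 g, upright on the table: round skirt 44 mm wide, 29 mm high, and on it a round boss to grip, 24 mm wide, from 29 to 54 mm height. Fingertips can push on the flat ring of the skirt's top around the boss. Hollow below: mouth 31 mm wide, ceiling 25 mm up. Origin at the centre of its underside, z up through the boss.
- cap_top (a point): centre of the boss's top, 54 mm above the cap's underside. Pushed over a neck, the cap meets the catches with its underside about 12 mm above the seal, needs about 10 N some 2 mm lower, then clicks: from 7 mm the resistance is gone and the catches even pull it down onto the rubber seal, which then pushes back.
- scale: round weighing scale, steel pan 166 mm wide with its top 45 mm above the table, black foot, small black and green display on a yellow post (its top about 115 mm above the table) on its far side. Origin at the centre of its underside, below the pan's middle; z up. Fixed. The container to be closed stands on the middle of the pan.
- riser: square plywood block 140 x 140 x 45 mm on which the other container stands; origin at the centre of its underside. Fixed.
- black_tin: black box-shaped tin 100 x 75 mm, 115 mm tall without the neck, steel top; origin at the centre of its underside, z up. On top, in the middle, a white snap neck (see the seat point). Fixed, does not move when pushed.
- black_tin_seat (a point): centre of the top face of the black tin's unsqueezed rubber seal, 127 mm above the black tin's underside; the cap's origin comes here when it is home. Seal: flat black rubber ring, 41 mm wide, on a white collar, 12 mm above the container's top. Neck: 26 mm wide, 20 mm above the seal, its last 6 mm tapering to 16 mm, with four sprung round catches standing out to 35 mm across
- black_tin_seal (a joint): how far the black tin's rubber seal is squeezed down, in m: 0 free, 0.004 at most, 1 mm for every 3 N; a cap that is on but not pressed squeezes it by no more than about 0.5 mm
- blue_can: light blue round can 92 mm wide with a loop handle on one side, 115 mm tall without the neck; origin at the centre of its underside, z up. On top, in the middle, a white snap neck (see the seat point). Fixed, does not move when pushed.
- blue_can_seat (a point): centre of the top face of the blue can's unsqueezed rubber seal, 127 mm above the blue can's underside; the cap's origin comes here when it is home. Seal: flat black rubber ring, 41 mm wide, on a white collar, 12 mm above the container's top. Neck: 26 mm wide, 20 mm above the seal, its last 6 mm tapering to 16 mm, with four sprung round catches standing out to 35 mm across
- blue_can_seal (a joint): how far the blue can's rubber seal is squeezed down, in m: 0 free, 0.004 at most, 1 mm for every 3 N; a cap that is on but not pressed squeezes it by no more than about 0.5 mm
- mixing_cup: white plastic mixing cup, 68 mm wide at the rim, 90 mm tall; origin at the centre of its underside. Leave it alone.
- tape_roll: yellow roll of tape, 90 mm across, 25 mm high, lying flat; origin at the centre of its underside. Leave it alone.
- spatula: steel stirring spatula with wooden handle, 200 mm long, lying flat on the table; origin under its middle. Leave it alone.
- screwdriver: red-handled screwdriver, 200 mm long, lying on the table; origin under its middle. Leave it alone.
- tint_bottle: white tint bottle with blue label and orange cap, 50 mm wide, 130 mm tall; origin at the centre of its underside. Leave it alone.
- varnish_jar: amber jar with a steel lid, 70 mm wide, 90 mm tall; origin at the centre of its underside. Leave it alone.
- sanding_block: cork sanding block 110 x 65 x 30 mm; origin at the centre of its underside. Leave it alone.
There are look-alikes about, which are no part of the job. Of the things like the cap, leave any that is green; of the rest the smaller one is meant.

How it is judged:
By the outcome, as a careful person would: the job done as asked, in the order asked, and still so for the second after the job is handed in, while the arm keeps its last pose, push and grip.
It also fails if it takes over 58 s, if anything falls off the work surface, if the arm or the gripper's body presses on something with over 40 N, if the wrist force passes 120 N, or if a joint passes its speed limit or range.

### The arm

A 7-joint arm with a two-finger parallel gripper is mounted at the origin on the work surface. World frame = base frame: x ahead of the robot, y to its left, z up, the work surface at z = 0. Lengths are in mm, angles in rad, forces in N, time in s.
With the tool pointing down it reaches from about 425 to 950 mm from the base axis. Payload 4.7 kg.
Tool frame: the origin (TCP) lies on the centre line of the jaws, within the pads' length; the fingertips stand 22 mm ahead of it and the grasp point (between the pads) lies 3 mm ahead of it; z points along the fingers, y is the line along which they close (so a half turn about z gives the same grasp; the last joint's range is limited). The gripper opens to 85 mm and grips with 20 to 120 N. Pads are 22 mm wide; open, the fingers measure 114 mm over their backs; the gripper's body (76 mm by 85 mm) begins 54 mm behind the grasp point. The pads swing forward as they close: fully open they stand 13 mm farther back than shut.
Start: joints at [1.16, 0.469, -0.049, 1.532, 0.024, 1.141, -0.082], TCP at [251.545, -626.396, 253.335] pointing down, gripper open.
Joint ranges: [-2.59, 2.59], [-0.33, 1.99], [-1.39, 1.29], [0.1, 2.45], [-1.04, 4.18], [0.21, 1.99], [-2.66, 2.66]. Speed limits (rad/s): [2.57, 2.57, 3.14, 3.14, 3.14, 3.14, 3.14].

### API

Orientations are given as a unit quaternion [x, y, z, w].
In Python, from rig import get_obs, camera, calibration, hand_in gives the robot as it stands.
- The arm moves only by the shell command python3 -m crank 'ROWS' [FORCE]. ROWS is JSON, one flat list of numbers, 7 for each row, row after row: the shift along the world's x, y, z in mm, then the turn, a rotation vector about the world's x, y, z in rad, then the finger opening in mm, from 0 to 85.4. A call has 1 to 10 rows; each row shifts and turns the commanded pose from where the row before left it; what a row does not reach is not made up. A row lasts 1/8 s, in which the tool goes at most 62.5 mm and 10.7 degrees, less where a joint would pass 70% of its speed; a pose out of reach is approached as far as the arm can. A call is refused whole if a number of a shift passes 62.5 or a number of a turn 0.188, either way. A call with a gripper value outside its range is refused whole. The fingers move at their own pace and stop on an object; FORCE is the grip in N (left out, the last holds). Time passes only in rows, so rows that do not move let the fingers close. It gives the time, the measured TCP pose, the force, the opening and the grip force at its end, in the units of the state.
- get_obs(): the state, without advancing time (a new reading comes with each control period).
- camera(name): name is "scene" or "top"; returns the picture (420x560x3 uint8, blue, green, red); there is no depth.
- calibration(name): a dict with "camera_matrix" (3x3 intrinsics, pixels), "rvec" (rotation vector, rad) and "tvec" (3), from world to camera coordinates, as OpenCV has them. Camera axes: x right, y down, z forward; pixel columns grow to the right and rows downward; lengths in mm; the calibration is good to about 2 mm. A picture is of the moment at which its call begins. calibration takes no time and is no camera call.
- hand_in(): hands the job in; it is judged then, once.
The state is a dict: "time": time; "joint_pos": joint angles; "joint_vel": joint speeds; "tau": joint torques, N m; "eef_pos": TCP position; "ee_rot": TCP orientation; "wrist_force": force on the tool from outside, world axes, zero at the start; "wrist_torque": the same for the moment, N m; "grip_width": opening from 0.0 (shut) to 1.0 (fully open); "grasp_force": force on a finger pad.
Only numpy, scipy, OpenCV 4.12 (cv2) and the standard library are available. Lean on these libraries where they do the work, as an engineer would, in place of code of your own. Each camera call takes 0.05 s, during which the arm holds its last target. There are 200 camera calls.

## Working session

There is one attempt and no reset: what is moved stays moved. The work goes in short steps, Python scripts to look and compute and a shell command to move; the robot and the scene stay as the last step left them, time stands still between calls to the robot, and variables do not carry over. Pictures are saved under pics/ and viewed, at most 10 in all, crops included, and the job is handed in when it is done.

```bash
mkdir -p pics; ls; python3 - <<'E'
from rig import *
import cv2
for n in("scene","top"):
    cv2.imwrite(f"pics/{n}0.png",camera(n)); print(calibration(n))
o=get_obs(); print(o)
E
```

```text
pics
{'camera_matrix': array([[457.02989267,   0.        , 283.21034729],
       [  0.        , 457.02989267, 212.57513691],
       [  0.        ,   0.        ,   1.        ]]), 'rvec': array([ 1.06375954,  2.45485239, -0.97867129]), 'tvec': array([ 333.29132305, -187.64993317, 1428.05603485])}
{'camera_matrix': array([[425.35105275,   0.        , 279.28641897],
       [  0.        , 425.35105275, 211.76743405],
       [  0.        ,   0.        ,   1.        ]]), 'rvec': array([ 2.16647372, -2.11581103,  0.13764693]), 'tvec': array([ -13.52224099,  522.6637621 , 1284.07308893])}
{'time': 0.1, 'joint_pos': array([ 1.16009166,  0.46935345, -0.04859226,  1.53356665,  0.02409916,
        1.14101117, -0.0823172 ]), 'joint_vel': array([-6.51857270e-04, -1.21921733e-03, -1.49291386e-03, -2.31094664e-03,
       -4.29728392e-04,  2.79261970e-05, -1.08179874e-04]), 'tau': array([-4.33922423e-04, -5.11517286e+01, -4.77404846e-02, -2.38391304e+01,
        1.06718985e-02,  4.37395953e-03,  1.21709226e-05]), 'eef_pos': array([ 251.33376867, -625.93961894,  252.37458074]), 'ee_rot': array([ 9.81832201e-01,  1.89749205e-01, -1.96597979e-04, -8.54222063e-04]), 'wrist_force': array([-0.60078151, -0.66541688,  1.15892178]), 'wrist_torque': array([ 0.03176705, -0.05769676, -0.00724969]), 'grasp_force': 0.0, 'grip_width': 0.9994410391151519}
```

View pics/scene0.png

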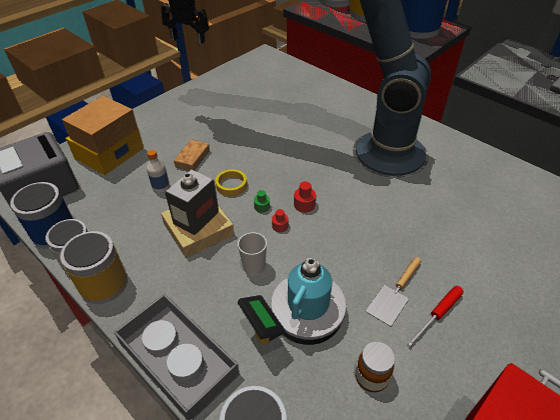

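View pics/top0.png

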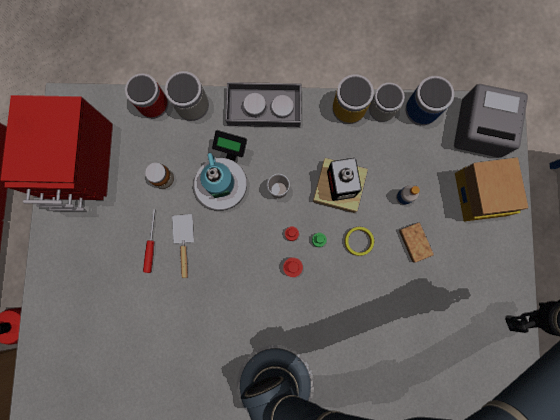

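The blue can stands on the scale: scene (310,290), top (215,178). The black tin is on the wooden block.

Cap candidates:
- Small red: scene (281,220), top (291,233).
- Large red: scene (305,196), top (292,267).
- Green: scene (262,201), top (319,240).

The cap meant should be the smaller red one, since green is excluded. I'll check it in an enlarged crop.

```bash
python3 - <<'E'
import cv2,numpy as np
t=cv2.imread("pics/top0.png");s=cv2.imread("pics/scene0.png")
def c(im,x,y,w,h,k=6): return cv2.resize(im[y:y+h,x:x+w],None,fx=k,fy=k,interpolation=cv2.INTER_CUBIC)
a=np.hstack([c(t,270,222,66,50),c(s,250,178,66,50)])
b=np.hstack([c(t,190,146,66,50),c(s,280,250,66,50)])
cv2.imwrite("pics/crop1.png",np.vstack([a,b]))
E
```

```text
(no output)
```

View pics/crop1.png

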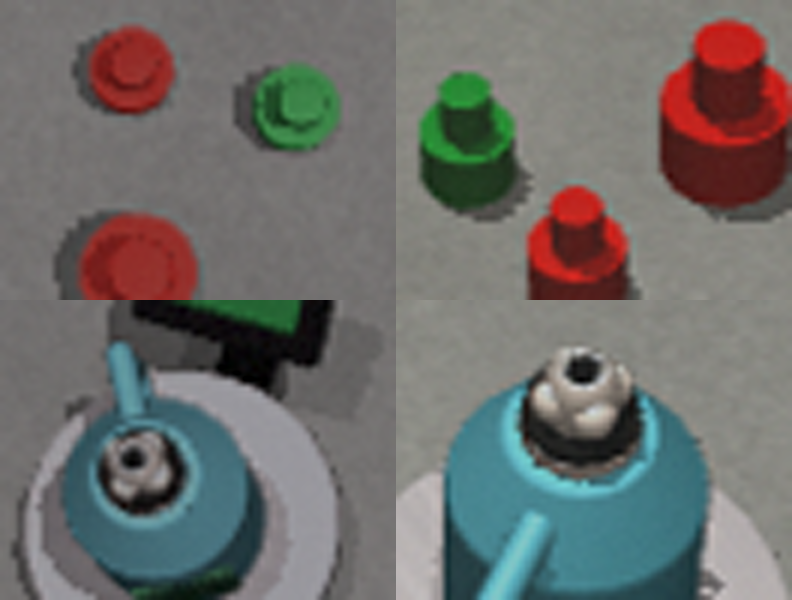

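The crop confirms it. The smaller red cap has its boss top at top (291.8,232.8) and scene (279.9,211.8). The blue can's neck tip hole is at top (211.8,171.8) and scene (310.6,260.9).

```bash
cat >h.py <<'E'
import cv2,numpy as np
from scipy.optimize import minimize,least_squares
from rig import *
def proj(n,P):
    c=calibration(n); return cv2.projectPoints(np.float64(P).reshape(-1,3),c["rvec"],c["tvec"],c["camera_matrix"],None)[0][:,0]
def onz(n,uv,z):
    c=calibration(n); R=cv2.Rodrigues(c["rvec"])[0]; C=-R.T@c["tvec"].ravel()
    d=R.T@np.linalg.inv(c["camera_matrix"])@np.r_[uv,1]; return (C+d*(z-C[2])/d[2]).round(1)
def tri(uv):
    return least_squares(lambda p:np.r_[[proj(n,p)[0]-uv[n] for n in uv]].ravel(),[500,0,100])
def ring(c,r,z):
    a=np.linspace(0,2*np.pi,48); return np.c_[c[0]+r*np.cos(a),c[1]+r*np.sin(a),a*0+z]
def sil(n,c,parts,K=8,shape=(420,560)):
    m=np.zeros(shape,np.uint8)
    for r,z0,z1 in parts:
        h=cv2.convexHull(np.float32(proj(n,np.r_[ring(c,r,z0),ring(c,r,z1)])))
        cv2.fillConvexPoly(m,np.int32(np.round(h*16)),1,shift=4)
    return m
E
python3 - <<'E'
from h import *
print("boss",[onz(n,u,54) for n,u in(("top",(291.75,232.75)),("scene",(279.9,211.75)))],tri(dict(top=(291.75,232.75),scene=(279.9,211.75))).x.round(1))
U=dict(top=(211.75,171.75),scene=(310.6,260.9))
print("neck",[onz(n,U[n],192) for n in U],tri(U).x.round(1))
# cap from red mask centroid
for n,seed in(("top",(291,233)),("scene",(281,221))):
    im=cv2.imread(f"pics/{n}0.png").astype(int); m=((im[...,2]>1.7*im[...,1])&(im[...,2]>60)).astype(np.uint8)
    k,l,st,ce=cv2.connectedComponentsWithStats(m); i=l[seed[1],seed[0]]
    c0=onz(n,ce[i],25)[:2]
    for _ in range(6):
        s=sil(n,c0,[(22,0,29),(12,29,54)]); v,u=np.nonzero(s)
        c0=c0+onz(n,ce[i],25)[:2]-onz(n,(u.mean(),v.mean()),25)[:2]
    print(n,st[i],s.sum(),"cap",c0)
# can body silhouettes + scale pan for check
im=cv2.imread("pics/top0.png")
from scipy.ndimage import center_of_mass
o=get_obs();print(proj("top",o["eef_pos"]),proj("scene",o["eef_pos"]))
E
```

```text
boss [array([456.8, -40.9,  54. ]), array([456.8, -39.8,  54. ])] [456.5 -40.6  53.4]
neck [array([608.8, 187. , 192. ]), array([606.5, 186.7, 192. ])] [607.9 187.3 193.9]
top [285 226  14  15 161] 190 cap [458.5 -40.4]
scene [272 209  17  23 300] 353 cap [457.  -40.7]
[[526.14978779 312.97888315]] [[187.67156047  38.65900088]]
```

```bash
python3 -m crank '[17,48,0,0,0,0,50, 17,48,0,0,0,0,50, 17,48,0,0,0,0,50, 17,48,0,0,0,0,50, 17,48,0,0,0,0,50, 17,48,0,0,0,0,50, 17,48,0,0,0,0,50, 17,48,0,0,0,0,50, 17,48,0,0,0,0,50, 17,48,0,0,0,0,50]' 60
```

```text
time: 1.35
eef_pos: [421.6, -144.8, 253.2]
ee_rot: [0.982, 0.19, -0.0, 0.0]
wrist_force: [0.5, 0.0, -0.2]
grip_width: 0.587
grasp_force: 0.0
```

```bash
python3 -m crank '[17,50,0,0,0,0,50, 18,50,0,0,0,0,50, 0,4,-40,0,0,0,50, 0,0,-40,0,0,0,50, 0,0,-40,0,0,0,50, 0,0,0,0,0,0,50, 0,0,0,0,0,0,50]' 60
python3 - <<'E'
from h import *
t=camera("top");s=camera("scene")
o=get_obs();print(o["eef_pos"],proj("top",o["eef_pos"]),proj("scene",o["eef_pos"]))
c=lambda im,x,y:cv2.resize(im[y:y+75,x:x+75],None,fx=5,fy=5,interpolation=cv2.INTER_CUBIC)
cv2.imwrite("pics/c2.png",np.hstack([c(t,255,195),c(s,245,150)]))
E
```

```text
time: 2.22
eef_pos: [457.4, -42.3, 134.4]
ee_rot: [0.982, 0.19, 0.001, 0.0]
wrist_force: [0.1, -0.5, 0.1]
grip_width: 0.585
grasp_force: 0.0
[457.79388601 -42.43728734 134.95995467] [[292.76687444 229.77911837]] [[278.59068031 188.72801302]]
```

View pics/c2.png

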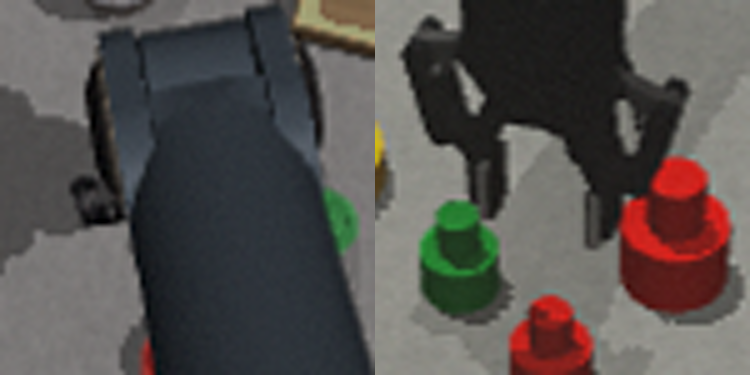

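```bash
python3 -m crank '[0,2,-20,0,0,0,50, 0,0,-20,0,0,0,50, 0,0,-20,0,0,0,50, 0,0,-12,0,0,0,50, 0,0,-6,0,0,0,50, 0,0,0,0,0,0,10, 0,0,0,0,0,0,10, 0,0,0,0,0,0,10, 0,0,0,0,0,0,10, 0,0,0,0,0,0,10]' 70
```

```text
time: 3.58
eef_pos: [457.0, -40.3, 56.1]
ee_rot: [0.982, 0.19, 0.001, 0.0]
wrist_force: [-1.8, 0.9, 6.7]
grip_width: 0.254
grasp_force: 68.5
```

```bash
python3 -m crank '[0,0,40,0,0,0,10, 0,0,60,0,0,0,10, 0,0,60,0,0,0,10, 0,0,60,0,0,0,10, 30,46,10,0,0,0,10, 30,45,0,0,0,0,10, 30,45,0,0,0,0,10, 30,45,0,0,0,0,10, 30,46,0,0,0,0,10, 0,0,0,0,0,0,10]'
python3 -m crank '[0,0,0,0,0,0,10, 0,0,0,0,0,0,10, 0,0,0,0,0,0,10]'
python3 - <<'E'
from h import *
t=camera("top");s=camera("scene")
o=get_obs();P=o["eef_pos"];print(P,o["wrist_force"],proj("top",P),proj("scene",P))
cv2.imwrite("pics/c3raw.png",s)
c=lambda im,x,y:cv2.resize(im[y:y+75,x:x+75],None,fx=5,fy=5,interpolation=cv2.INTER_CUBIC)
cv2.imwrite("pics/c3.png",np.hstack([c(t,175,130),c(s,273,205)]))
E
```

```text
time: 4.82
eef_pos: [606.7, 191.4, 284.4]
ee_rot: [0.981, 0.193, -0.0, -0.002]
wrist_force: [-1.1, -0.7, -1.6]
grip_width: 0.253
grasp_force: 68.7
time: 5.2
eef_pos: [606.4, 185.2, 285.7]
ee_rot: [0.982, 0.189, 0.0, 0.0]
wrist_force: [-0.4, -0.1, -1.5]
grip_width: 0.247
grasp_force: 68.7
[606.51687741 185.68852021 285.69404271] [ 0.30391602 -0.38972655 -0.63657418] [[206.02993178 164.05210928]] [[312.29526208 229.09589339]]
```

View pics/c3.png

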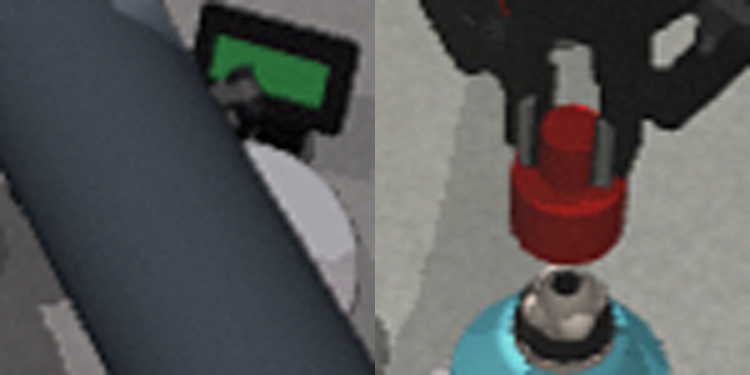

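The cap is held upright, with its skirt bottom at about scene (312,257). It sits just above the blue can's neck, whose hole is at about scene (311,261). Next I'll check the offset along the viewing direction.

```bash
python3 - <<'E'
from h import *
s=cv2.imread("pics/c3raw.png"); im=s.astype(int)
m=((im[...,2]>1.7*im[...,1])&(im[...,2]>50)).astype(np.uint8)
k,l,st,ce=cv2.connectedComponentsWithStats(m); i=l[248,312]; print(st[i])
M=l==i
for c in ((606.5,185.7),(606.5,190),(600,185.7)):
    z=229.6; p=sil("scene",c,[(22,z,z+29)]); v,u=np.nonzero(p); print(c,u.min(),u.max(),v.max())
v,u=np.nonzero(M); print("seen",u.min(),u.max(),v.max(),[ (x,v[u==x].max()) for x in range(304,321,4)])
p=sil("scene",(606.5,185.7),[(22,229.6,258.6)]);v,u=np.nonzero(p);print([ (x,v[u==x].max()) for x in range(304,321,4)])
# neck outline: dark/white seal collar: catches predicted for candidates
for c in((607.5,187),(606.5,186.7),(608.8,187)):
    print(c,proj("scene",[*c,192])[0].round(1),proj("top",[*c,192])[0].round(1))
E
```

```text
[300 226  23  32 509]
(606.5, 185.7) 300 324 258
(606.5, 190) 301 325 259
(600, 185.7) 302 326 256
seen 300 322 257 [(304, np.int64(255)), (308, np.int64(257)), (312, np.int64(257)), (316, np.int64(256)), (320, np.int64(253))]
[(304, np.int64(256)), (308, np.int64(257)), (312, np.int64(258)), (316, np.int64(257)), (320, np.int64(255))]
(607.5, 187) [310.4 261.3] [211.7 172.2]
(606.5, 186.7) [310.6 260.9] [211.8 172.6]
(608.8, 187) [309.9 261.7] [211.7 171.8]
```

```bash
python3 -m crank '[0.5,1.8,-10,0,0,0,10, 0,0,-12,0,0,0,10, 0,0,-8,0,0,0,10, 0,0,-4,0,0,0,10, 0,0,-3,0,0,0,10, 0,0,-2,0,0,0,10, 0,0,-2,0,0,0,10, 0,0,0,0,0,0,10]'; python3 -m crank '[0,0,-2,0,0,0,10, 0,0,-1,0,0,0,10, 0,0,0,0,0,0,10]'
```

```text
time: 6.3
eef_pos: [607.1, 188.4, 244.3]
ee_rot: [0.982, 0.19, 0.0, 0.0]
wrist_force: [-0.9, -0.9, -0.9]
grip_width: 0.255
grasp_force: 68.7
time: 6.68
eef_pos: [607.0, 188.3, 241.3]
ee_rot: [0.982, 0.19, -0.0, 0.0]
wrist_force: [-0.0, -0.8, 0.0]
grip_width: 0.255
grasp_force: 68.7
```

```bash
for i in 1; do python3 -m crank '[0,0,-1,0,0,0,10, 0,0,0,0,0,0,10]'; python3 -m crank '[0,0,-1,0,0,0,10, 0,0,0,0,0,0,10]';python3 -m crank '[0,0,-1,0,0,0,10, 0,0,0,0,0,0,10]'; done
```

```text
time: 6.92
eef_pos: [607.2, 188.1, 240.6]
ee_rot: [0.982, 0.19, 0.0, 0.0]
wrist_force: [-0.9, -1.6, 1.7]
grip_width: 0.251
grasp_force: 68.8
time: 7.18
eef_pos: [607.4, 188.2, 240.1]
ee_rot: [0.982, 0.19, 0.001, 0.0]
wrist_force: [-0.9, -2.1, 5.4]
grip_width: 0.254
grasp_force: 69.0
time: 7.42
eef_pos: [607.6, 188.3, 239.9]
ee_rot: [0.982, 0.19, 0.001, 0.0]
wrist_force: [-2.0, -2.7, 8.8]
grip_width: 0.255
grasp_force: 69.5
```

```bash
python3 -m crank '[-0.4,-0.6,-1,0,0,0,10, 0,0,0,0,0,0,10]'; python3 -m crank '[0,0,-1,0,0,0,10, 0,0,0,0,0,0,10]';python3 -m crank '[0,0,-1,0,0,0,10, 0,0,0,0,0,0,10]'
```

```text
time: 7.68
eef_pos: [607.6, 188.2, 239.7]
ee_rot: [0.982, 0.19, 0.002, 0.0]
wrist_force: [-1.7, -2.5, 9.6]
grip_width: 0.252
grasp_force: 69.6
time: 7.92
eef_pos: [607.8, 188.3, 239.0]
ee_rot: [0.982, 0.19, 0.002, -0.0]
wrist_force: [-2.1, -2.4, 11.6]
grip_width: 0.254
grasp_force: 69.7
time: 8.18
eef_pos: [607.7, 188.3, 237.9]
ee_rot: [0.982, 0.19, 0.002, -0.0]
wrist_force: [-2.5, -2.1, 11.9]
grip_width: 0.252
grasp_force: 69.7
```

```bash
python3 -m crank '[0,0,-1,0,0,0,10, 0,0,0,0,0,0,10]'; python3 -m crank '[0,0,-1,0,0,0,10, 0,0,0,0,0,0,10]';python3 -m crank '[0,0,-1,0,0,0,10, 0,0,0,0,0,0,10]'
```

```text
time: 8.43
eef_pos: [607.2, 188.1, 235.7]
ee_rot: [0.982, 0.19, 0.001, -0.0]
wrist_force: [-0.2, -1.4, 5.3]
grip_width: 0.255
grasp_force: 69.4
time: 8.68
eef_pos: [606.6, 187.7, 232.6]
ee_rot: [0.982, 0.19, -0.0, -0.0]
wrist_force: [1.3, -0.3, -1.7]
grip_width: 0.255
grasp_force: 68.6
time: 8.93
eef_pos: [606.3, 187.5, 230.5]
ee_rot: [0.982, 0.19, -0.001, -0.0]
wrist_force: [3.0, -0.0, -8.9]
grip_width: 0.249
grasp_force: 68.8
```

```bash
python3 -m crank '[0.3,0,-2,0,0,0,10, 0,0,0,0,0,0,10]'; python3 -m crank '[0,0,-1.5,0,0,0,10, 0,0,0,0,0,0,10]';python3 -m crank '[0,0,-1,0,0,0,10, 0,0,0,0,0,0,10]'
```

```text
time: 9.18
eef_pos: [606.5, 187.6, 229.1]
ee_rot: [0.982, 0.19, -0.001, 0.0]
wrist_force: [2.2, 1.1, -9.7]
grip_width: 0.253
grasp_force: 68.8
time: 9.43
eef_pos: [606.7, 187.7, 228.9]
ee_rot: [0.982, 0.19, -0.0, 0.0]
wrist_force: [1.5, -0.1, -6.1]
grip_width: 0.251
grasp_force: 69.0
time: 9.68
eef_pos: [606.9, 187.9, 228.4]
ee_rot: [0.982, 0.19, 0.0, 0.0]
wrist_force: [0.7, -1.0, -2.2]
grip_width: 0.252
grasp_force: 69.1
```

```bash
python3 -m crank '[0,0,-1.5,0,0,0,10, 0,0,0,0,0,0,10]'; python3 -m crank '[0,0,-1.5,0,0,0,10, 0,0,0,0,0,0,10]';python3 -m crank '[0,0,-1,0,0,0,10, 0,0,0,0,0,0,10]'
```

```text
time: 9.93
eef_pos: [607.2, 188.2, 227.3]
ee_rot: [0.982, 0.19, 0.001, -0.0]
wrist_force: [-0.9, -0.9, 2.2]
grip_width: 0.251
grasp_force: 69.5
time: 10.18
eef_pos: [607.3, 188.2, 226.0]
ee_rot: [0.982, 0.19, 0.001, -0.0]
wrist_force: [-1.6, -0.4, 5.4]
grip_width: 0.254
grasp_force: 70.0
time: 10.42
eef_pos: [607.3, 188.3, 225.4]
ee_rot: [0.982, 0.19, 0.001, -0.0]
wrist_force: [-2.5, -0.7, 7.9]
grip_width: 0.251
grasp_force: 70.2
```

```bash
python3 -m crank '[0,0,-1,0,0,0,10, 0,0,0,0,0,0,10, 0,0,0,0,0,0,10, 0,0,0,0,0,0,10]'
python3 - <<'E'
from h import *
s=camera("scene")
o=get_obs();P=o["eef_pos"];print(P,o["wrist_force"])
c=lambda im,x,y:cv2.resize(im[y:y+75,x:x+75],None,fx=7,fy=7,interpolation=cv2.INTER_CUBIC)
cv2.imwrite("pics/c4.png",c(s,273,220))
E
```

```text
time: 10.92
eef_pos: [607.3, 188.2, 224.8]
ee_rot: [0.982, 0.19, 0.001, 0.0]
wrist_force: [-3.9, -1.8, 9.2]
grip_width: 0.253
grasp_force: 70.3
[607.3168903  188.26999378 224.83133297] [-3.01679712 -1.1250371  10.04340757]
```

View pics/c4.png

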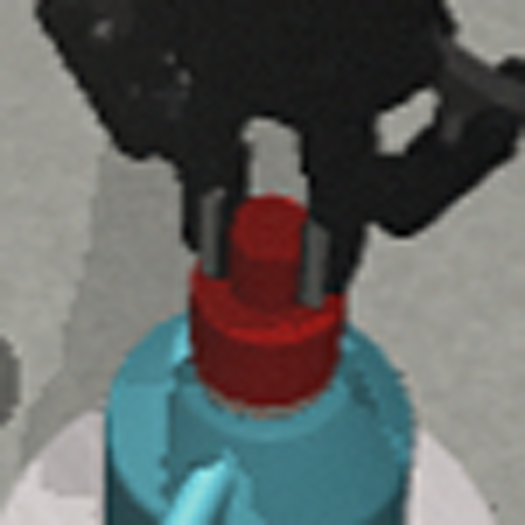

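The cap sits straight on the blue can's neck, with its skirt bottom at about scene (311,278). The collar is closed over and the arm is pressing with about 10 N, so I'm handing in.

```bash
python3 -c "
from rig import *
print(hand_in())"
```

```text
the job is handed in; nothing more can be done
None
```

The small red cap clicked home on the blue can on the scale, and I handed the job in with the gripper still pressing it down at about 10 N; the black tin was left open and nothing else was touched.

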